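# Steady the dish imager and hold its sprung lid at the index mark

## Robot

A 6-joint arm with a two-finger parallel gripper is mounted at the origin on the work surface. World frame = base frame: x ahead of the robot, y to its left, z up, the work surface at z = 0. Lengths are in mm, angles in rad, forces in N, time in s.
With the tool pointing down it reaches from about 275 to 1000 mm from the base axis. Payload 8.4 kg.
Tool frame: the origin (TCP) lies midway between the tips of the shut fingers; the grasp point (between the pads) lies 19 mm behind it; z points along the fingers, y is the line along which they close (so a half turn about z gives the same grasp; the last joint's range is limited). The gripper opens to 85 mm and grips with 20 to 120 N. Pads are 22 mm wide; open, the fingers measure 114 mm over their backs; the gripper's body (76 mm by 85 mm) begins 54 mm behind the grasp point. The pads swing forward as they close: fully open they stand 13 mm farther back than shut.
Start: joints at [1.133, 0.353, 1.633, -0, 1.155, -0.002], TCP at [263.834, 566.586, 231.281] pointing down, gripper open.
Joint ranges: [-2.63, 2.63], [-0.92, 2.1], [0.06, 2.66], [-1.3, 4.44], [0, 2.69], [-3.02, 3.02]. Speed limits (rad/s): [2.22, 2.22, 2.79, 3.14, 3.14, 3.14].

## Interface

Orientations are given as [roll, pitch, yaw] about the fixed x, y, z axes, in that order (R = Rz(yaw) Ry(pitch) Rx(roll)).
In Python, from rig import r gives the robot as it stands.
- The arm moves only by the tool servo_tool, never from a script. Its argument "deltas" is a list of rows, each an object of numbers: "x", "y", "z": the shift along the world's x, y, z in mm; "rx", "ry", "rz": the turn, a rotation vector about the world's x, y, z in rad; "gripper": the gripper's target within -1 to 1 (fully open at 1, half-way at 0, shut at -1). A call has 1 to 10 rows; each row is the pose to reach, as a shift and turn from the pose commanded when the call began; what a row does not reach only later rows make up. A row lasts 1/10 s, in which the tool goes at most 50 mm and 8.59 degrees, less where a joint would pass 70% of its speed; a pose out of reach is approached as far as the arm can. A call with a gripper value outside its range is refused whole. The fingers move at their own pace and stop on an object; "newtons" is the grip in N (left out, the last holds). Time passes only in rows, so rows that repeat a pose let the fingers close. It gives the time, the measured TCP pose, the force, the opening and the grip force at its end, in the units of the state.
- r.sense(): the state, without advancing time (a new reading comes with each control period).
- r.grab_frame(name): name is "scene" or "top"; returns the picture (480x640x3 uint8, blue, green, red); there is no depth.
- r.camera_params(name): a dict with "mtx" (3x3 intrinsics, pixels), "eye" and "orientation" of the camera in the world. Camera axes: x right, y down, z forward; pixel columns grow to the right and rows downward; lengths in mm; the calibration is good to about 2 mm. A picture is of the moment at which its call begins. camera_params takes no time and is no camera call.
- r.sign_off(): hands the job in; it is judged then, once.
Trained networks look in the newest picture that a camera, given by its name, has taken for a name from the list of things; names that differ only in an ending like _2 or _b are one class to them, and where a whole thing is asked for, a point or a joint stands for the part that bears it (a point fixed in the world has none). Each returns a list of dicts, best first, with "conf" (0 to 1); they miss things now and then, are a little off and sometimes report something else, mostly with a low value. They report only what shows in the picture. A call takes as long as a camera call.
- r.recognise(name, camera): "box" ([left, top, width, height] in pixels, round what is visible of it).
The state is a dict: "clock": time; "qpos": joint angles; "qvel": joint speeds; "joint_efforts": joint torques, N m; "eef_pos": TCP position; "tcp_rot": TCP orientation; "contact_force": force on the tool from outside, world axes, zero at the start; "wrist_torque": the same for the moment, N m; "opening": opening from 0.0 (shut) to 1.0 (fully open); "grasp_force": force on a finger pad.
Only numpy, scipy, OpenCV 4.12 (cv2) and the standard library are available. Lean on these libraries where they do the work, as an engineer would, in place of code of your own. Each camera call takes 0.05 s, during which the arm holds its last target. There are 200 camera calls.

## Task

Swing the imager's stabiliser leg by its red knob all the way out until it clicks home in its end detent; only then lift the sprung lid by its steel bar until the lid's blue pointer is level with the orange index clamp, and finish while holding it still there: the program ends with the gripper on the bar, carrying the lid. Leave the bottle, the dish and the tip box on the bench alone.

Things in the scene. Friction and masses are not known exactly. Their poses are not given: they have to be found in the camera images.
- imager: White low box, the fixed dish imager, 220 x 220 x 120 mm high with lid shut. Origin: centre of its underside, on the bench. Its x axis points from its front (robot side) to the hinge at its rear, y to its left, z up ('imager frame' below); some yaw. The leg is on its left (+y), the arc rail with the index clamp on its right, reaching out to 156 mm from the centre.
- leg (a joint): Leg angle about its upright pivot, rad: 0 = folded along the imager's left side, pointing to its rear (+x); grows anticlockwise seen from above as it swings out; 1.57 = fully out, square to the side (+y), at its stop. Starts at 0 to 0.4. It stays where left, but a sprung end detent resists from 1.1 to its crest at 1.36 (some 3 N at the knob), then snaps it to the stop and keeps it there.
- leg_knob (a point): Red round upright knob on the steel leg's end, 18 mm in diameter; point on its axis 67 mm above the bench (knob top 82 mm, foot 27 mm). 110 mm from the pivot; folded, its axis is 40 mm from the imager's side wall (120 mm high). The leg is 24 mm wide, its top 28 mm above the bench; the rubber foot under the knob is 40 mm across.
- leg_pivot (a point): Point on the leg's upright pivot axis at the height of leg_knob (67 mm above the bench, above the metal); at (-50, 150) mm in the imager frame.
- lid (a joint): Opening angle of the white lid about its level hinge at the rear of the imager, rad: 0 = shut, grows as the front edge rises; stop at 1.4. A spring hinge and its weight always pull it shut: about 6 to 9 N at the bar, more the further it is open; let go, it falls shut.
- lid_hinge (a point): Point on the lid's hinge axis, in the middle of its length; at (105, 0, 95) mm in the imager frame. The axis runs along the imager's y.
- lid_bar (a point): Steel bow handle on the lid near its front edge: a level round bar, 12 mm in diameter, 130 mm long along the imager's y, on end posts; point mid-bar, 45 mm above the lid's top, so fingers fit under it. In the lid's turning frame it is 175 mm in front of the hinge axis and 70 mm above it; shut, 165 mm above the bench. The bar may turn in the grip as the lid rises.
- lid_pointer (a point): Middle of the blue pointer on the lid's right side (50 x 12 x 6 mm), 165 mm in front of the hinge axis and 12.5 mm above it in the lid's frame; it turns with the lid.
- marker (a joint): Angle at which the orange index clamp is set on the arc rail, in the same measure as joint lid (about the same hinge axis), rad: when lid = marker the pointer is level with and right beside the clamp. Fixed firmly for the whole run, between 0.4 and 0.8.
- marker_clamp (a point): Middle of the orange index clamp (26 x 16 x 10 mm, small thumbscrew to the right) on the steel arc rail at the imager's right side, beside the pointer's path: also 165 mm in front of the hinge axis and 12.5 mm above it in a frame turned by the marker angle; 132 mm to the right of the imager's centre.
- medium_mid (a point): Middle of a clear bottle with a red label and white cap, 60 mm in diameter, 140 mm high, standing loose to the right of the imager. To be left alone.
- dish_mid (a point): Middle of a loose closed culture dish with pink medium, 95 mm in diameter, 20 mm high, on the bench to the front right of the imager. To be left alone.
- tipbox_mid (a point): Middle of a loose tip box, blue with a clear lid, 85 x 120 x 60 mm, on the bench to the front left of the imager. To be left alone.

How it is judged (in metres and radians):
On the way, in this order (a step that is already met when the one before it is completed fails the run):
1. the leg is fully out in its end detent while the lid is still shut (value of joint leg above 1.5 rad and value of joint lid below 0.12 rad), for 0.2 s.
2. the lid is held still at the index clamp by its bar (angle between the x axis of lid_pointer and the x axis of marker_clamp, either way round below 0.07 rad and contact force between lid_c0 and the fingers above 2 N and velocity of joint lid between -0.1 and 0.1 rad/s), for 0.5 s.
At the end, for the whole second after the job is handed in: The leg is seated in its end detent (joint above 1.50 rad); the lid's angle is within 0.07 rad (4 degrees) of the index clamp and still (under 0.1 rad/s); the fingers carry it by its bar (contact force over 2 N); bottle, dish and tip box are within 20 mm of where they began (all of step 2 and value of joint leg above 1.5 rad and not (distance of any of medium_mid, dish_mid, tipbox_mid from where it was at the start of the episode above 0.02 m)); the arm keeps its last pose, push and grip.
It fails at once if the lid is lifted before the leg is seated (value of joint leg below 1.45 rad and value of joint lid above 0.2 rad).
It fails at once if the bottle, dish or tip box is shifted more than 20 mm (distance of any of medium_mid, dish_mid, tipbox_mid from where it was at the start of the episode above 0.02 m).
It fails at once if the bottle is tipped (angle between medium_mid's own z axis and vertical above 0.3 rad).
It also fails if it takes over 58 s, if anything falls off the work surface, if the arm or the gripper's body presses on something with over 40 N, if the wrist force passes 120 N, or if a joint passes its speed limit or range.

## Working session

There is one attempt and no reset: what is moved stays moved. The work goes in short steps, Python scripts to look and compute and a tool call to move; the robot and the scene stay as the last step left them, time stands still between calls to the robot, and variables do not carry over. Pictures are saved under pics/ and viewed, at most 10 in all, crops included, and the job is handed in when it is done.

Besides the shell and the picture viewer there is one more tool, called as name(argument=value, ...) on one line, values as JSON. servo_tool: Moves the arm, as the interface text tells. Its arguments: {"type":"object","properties":{"deltas":{"type":"array","items":{"type":"object","properties":{"x":{"type":"number"},"y":{"type":"number"},"z":{"type":"number"},"rx":{"type":"number"},"ry":{"type":"number"},"rz":{"type":"number"},"gripper":{"type":"number"}}}},"newtons":{"type":"number"}},"required":["deltas"]}

```bash
ls; mkdir -p pics; python3 - <<'E'
from rig import r
import cv2
for c in ("top","scene"):
    cv2.imwrite(f"pics/{c}0.png", r.grab_frame(c)); p=r.camera_params(c); print(c,p)
    for n in ("imager","leg","leg_knob","lid_bar","lid_pointer","marker_clamp","medium_mid","dish_mid","tipbox_mid"):
        print(n,[(d["box"],round(d["conf"],2)) for d in r.recognise(n,c)[:2]])
print(r.sense())
E
```

```text
pics
top {'mtx': array([[567.22876264,   0.        , 315.17024563],
       [  0.        , 567.22876264, 248.81477083],
       [  0.        ,   0.        ,   1.        ]]), 'eye': array([ 383.31180439, -108.3158756 , 1160.91721181]), 'orientation': array([-2.97323439, -0.00922349, -1.57955497])}
imager [([238.1, 177.3, 191.2, 124.0], 0.89)]
leg [([236.4, 213.2, 35.0, 75.7], 0.7)]
leg_knob [([239.0, 213.2, 30.7, 70.9], 0.72)]
lid_bar [([277.4, 175.4, 130.2, 121.6], 0.69)]
lid_pointer [([275.3, 175.6, 130.7, 118.8], 0.79)]
marker_clamp [([413.1, 209.7, 21.3, 21.3], 0.69)]
medium_mid [([445.5, 231.0, 34.6, 33.3], 0.82)]
dish_mid [([416.4, 308.5, 49.7, 42.0], 0.76), ([444.6, 232.1, 36.8, 33.3], 0.65)]
tipbox_mid [([277.1, 314.7, 65.5, 45.5], 0.84), ([239.7, 213.3, 33.0, 71.5], 0.2)]
scene {'mtx': array([[497.55042741,   0.        , 321.30758386],
       [  0.        , 497.55042741, 227.23304541],
       [  0.        ,   0.        ,   1.        ]]), 'eye': array([1184.99697562,  281.51258795,  799.37393795]), 'orientation': array([-2.27722958, -0.00898005,  2.1412572 ])}
imager [([206.4, 1
[... 431 characters left out ...]
], 0.52)]
{'clock': 1.0, 'qpos': array([ 1.13261190e+00,  3.52992205e-01,  1.63342192e+00, -3.58669446e-05,
        1.15518572e+00, -2.38383654e-03]), 'qvel': array([ 0.00136682, -0.00029073, -0.00030114,  0.00039247, -0.00023182,
       -0.00026001]), 'joint_efforts': array([-9.10469007e-04, -6.05195975e+01, -3.42441058e+01,  3.93958351e-05,
        1.39419284e-03,  2.28763048e-05]), 'eef_pos': array([263.83392617, 566.57736114, 231.27644523]), 'tcp_rot': array([-3.14158538e+00,  3.27962468e-05,  2.70580655e+00]), 'contact_force': array([-0.12486388, -0.89501055,  0.15296104]), 'wrist_torque': array([ 0.00558722,  0.03088078, -0.00651952]), 'grasp_force': 0.0, 'opening': 0.9999206498394013}
```

```bash
python3 - <<'E'
import cv2
a=cv2.imread("pics/top0.png")[160:385,210:510]; cv2.imwrite("pics/t0c.png",cv2.resize(a,(800,600),interpolation=cv2.INTER_CUBIC))
a=cv2.imread("pics/scene0.png")[165:365,160:420]; cv2.imwrite("pics/s0c.png",cv2.resize(a,(780,600),interpolation=cv2.INTER_CUBIC))
E
```

```text
(no output)
```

View pics/t0c.png

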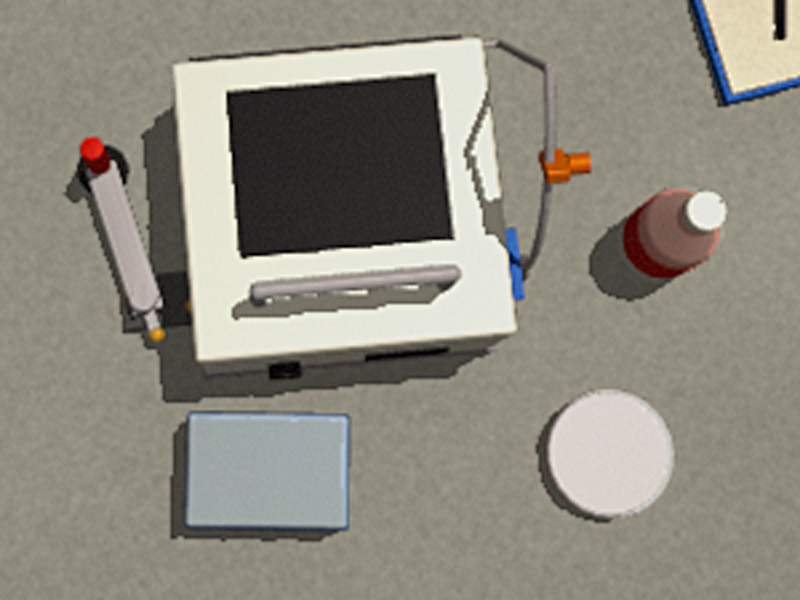

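View pics/s0c.png

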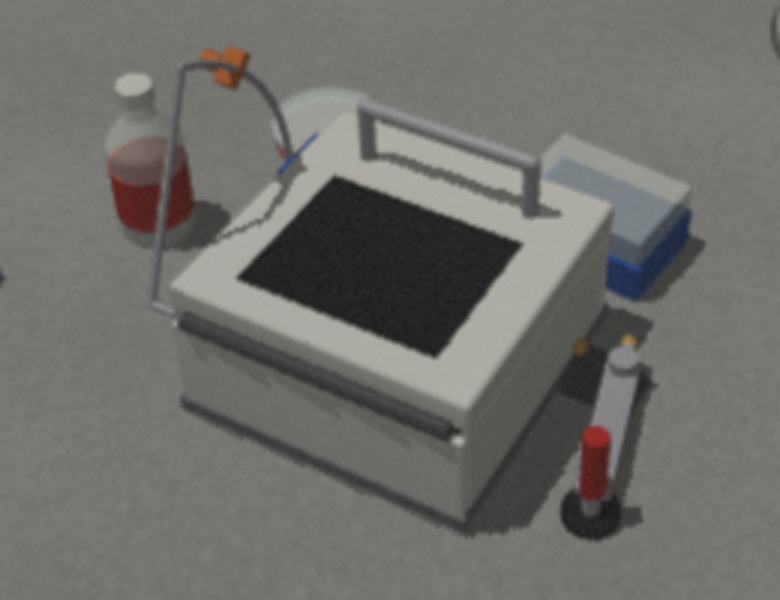

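The top crop shows the lid corners at (175,65), (482,38), (515,330) and (197,361), the bar ends at (258,292) and (455,272), the red knob top at (92,148), and the clamp at (552,166). In the scene crop, the clamp is at (232,67), the knob top at (596,435), and the bar ends at (365,108) and (535,162). I'll fit these jointly.

```bash
cat > h.py <<'E'
import numpy as np, cv2
from scipy.spatial.transform import Rotation as R
from rig import r
CP={c:r.camera_params(c) for c in ("top","scene")}
def proj(c,P):
    p=CP[c]; M=R.from_euler('xyz',p["orientation"]).as_matrix()
    q=(np.asarray(P)-p["eye"])@M; q=q@p["mtx"].T; return q[...,:2]/q[...,2:]
def rz(a): return R.from_euler('z',a).as_matrix()
def world(s,P): return np.asarray(P)@rz(s[2]).T+[s[0],s[1],0]
def onlid(a,f,u,y): # f in front of hinge, u above
    return [105-f*np.cos(a)-u*np.sin(a), y, 95+f*np.sin(a)*1.0*1+u*np.cos(a)] 
def knob(a,z): return [-50+110*np.cos(a),150+110*np.sin(a),z]
E
python3 - <<'E'
from h import *
from scipy.optimize import least_squares
T=lambda u,v:(210+u*3/8,160+v*3/8); S=lambda u,v:(160+u/3,165+v/3)
f=lambda a,F,U,y:[105-F*np.cos(a)+U*np.sin(a),y,95+F*np.sin(a)+U*np.cos(a)]
obs=lambda s:[("top",T(175,65),[110,110,120]),("top",T(482,38),[110,-110,120]),("top",T(515,330),[-110,-110,120]),("top",T(197,361),[-110,110,120]),
("top",T(258,292),[-70,62,165]),("top",T(457,272),[-70,-62,165]),("scene",S(365,108),[-70,-65,168]),("scene",S(535,162),[-70,65,168]),
("top",T(92,148),knob(s[3],82)),("scene",S(596,435),knob(s[3],82)),
("top",T(552,166),f(s[4],165,12.5,-132)),("scene",S(232,67),f(s[4],165,12.5,-132))]
def res(s):
    return np.concatenate([proj(c,world(s,P))-px for c,px,P in obs(s)])
s=least_squares(res,[500,-100,0,.2,.6],loss='soft_l1').x
print(s); print(res(s).reshape(-1,2).round(1))
for a in np.arange(s[3],1.58,.15): print(round(a,2),world(s,knob(a,67)).round(1))
for a in np.linspace(0,s[4],5): print('bar',round(a,2),world(s,f(a,175,70,0)).round(1))
E
```

```text
[ 5.91654746e+02 -1.62063292e+02  8.09229277e-02  2.39295922e-01
  7.01669932e-01]
[[-1.  -3.9]
 [-1.2 -3.5]
 [-0.3  1.5]
 [ 0.   0.4]
 [ 1.2 -0.8]
 [-3.8  0.6]
 [-0.  -2.4]
 [-1.2 -1.5]
 [-0.5 -0.4]
 [-0.2 -0.7]
 [ 0.7  0.1]
 [-0.  -0.4]]
0.24 [634.1  18.   67. ]
0.39 [627.8  33.2  67. ]
0.54 [619.2  47.3  67. ]
0.69 [608.6  60.   67. ]
0.84 [596.3  70.9  67. ]
0.99 [582.5  79.9  67. ]
1.14 [567.5  86.7  67. ]
1.29 [551.6  91.2  67. ]
1.44 [535.3  93.3  67. ]
bar 0.0 [ 521.9 -167.7  165. ]
bar 0.18 [ 536.7 -166.5  194.5]
bar 0.35 [ 556.5 -164.9  220.9]
bar 0.53 [ 580.5 -163.   243.4]
bar 0.7 [ 608.1 -160.7  261.4]
```

servo_tool(deltas=[{"x":37,"y":-50,"rz":-0.14,"gripper":1},{"x":74,"y":-80,"rz":-0.28},{"x":104,"y":-120,"rz":-0.42},{"x":134,"y":-160,"rz":-0.56},{"x":164,"y":-200,"rz":-0.7},{"x":194,"y":-240,"rz":-0.84},{"x":224,"y":-280,"rz":-0.98},{"x":254,"y":-320,"rz":-1.12},{"x":284,"y":-360,"rz":-1.26},{"x":310,"y":-400,"rz":-1.4}])

```text
invalid input
```

servo_tool(deltas=[{"x":30,"y":-40,"z":0,"rx":0,"ry":0,"rz":-0.14,"gripper":1},{"x":60,"y":-80,"z":0,"rx":0,"ry":0,"rz":-0.28,"gripper":1},{"x":90,"y":-120,"z":0,"rx":0,"ry":0,"rz":-0.42,"gripper":1},{"x":120,"y":-160,"z":0,"rx":0,"ry":0,"rz":-0.56,"gripper":1},{"x":150,"y":-200,"z":0,"rx":0,"ry":0,"rz":-0.7,"gripper":1},{"x":180,"y":-240,"z":0,"rx":0,"ry":0,"rz":-0.84,"gripper":1},{"x":210,"y":-280,"z":0,"rx":0,"ry":0,"rz":-0.98,"gripper":1},{"x":240,"y":-320,"z":0,"rx":0,"ry":0,"rz":-1.12,"gripper":1},{"x":270,"y":-360,"z":0,"rx":0,"ry":0,"rz":-1.26,"gripper":1},{"x":300,"y":-400,"z":0,"rx":0,"ry":0,"rz":-1.4,"gripper":1}], newtons=30)

```text
clock: 2.0
eef_pos: [564.9, 164.7, 231.5]
tcp_rot: [3.141, -0.0, 1.3]
contact_force: [0.3, 1.3, 0.8]
opening: 1.002
grasp_force: 0.0
```

servo_tool(deltas=[{"x":17,"y":-37,"z":-20,"rx":0,"ry":0,"rz":-0.1,"gripper":1},{"x":35,"y":-74,"z":-40,"rx":0,"ry":0,"rz":-0.2,"gripper":1},{"x":52,"y":-110,"z":-60,"rx":0,"ry":0,"rz":-0.28,"gripper":1},{"x":69,"y":-147,"z":-80,"rx":0,"ry":0,"rz":-0.28,"gripper":1},{"x":69,"y":-147,"z":-80,"rx":0,"ry":0,"rz":-0.28,"gripper":1}], newtons=30)

```text
clock: 2.5
eef_pos: [632.9, 15.3, 148.4]
tcp_rot: [-3.14, 0.003, 1.022]
contact_force: [-0.4, -0.5, -1.1]
opening: 1.001
grasp_force: 0.0
```

```bash
python3 - <<'E'
from rig import r
import cv2
a=r.grab_frame("scene")[165:365,250:510]; cv2.imwrite("pics/s1c.png",cv2.resize(a,(780,600),interpolation=cv2.INTER_CUBIC))
E
```

```text
(no output)
```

View pics/s1c.png

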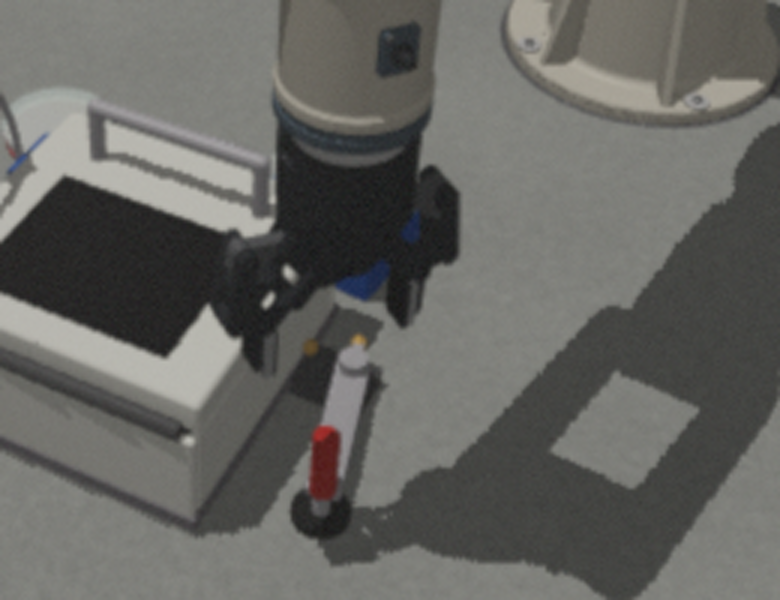

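The open fingers straddle the knob (325,435) in plan. I'll half close them and go down.

servo_tool(deltas=[{"x":0,"y":2,"z":0,"rx":0,"ry":0,"rz":0,"gripper":0.2},{"x":0,"y":2,"z":0,"rx":0,"ry":0,"rz":0,"gripper":0.2},{"x":0,"y":2,"z":-20,"rx":0,"ry":0,"rz":0,"gripper":0.2},{"x":0,"y":2,"z":-40,"rx":0,"ry":0,"rz":0,"gripper":0.2},{"x":0,"y":2,"z":-60,"rx":0,"ry":0,"rz":0,"gripper":0.2},{"x":0,"y":2,"z":-80,"rx":0,"ry":0,"rz":0,"gripper":0.2},{"x":0,"y":2,"z":-97,"rx":0,"ry":0,"rz":0,"gripper":0.2},{"x":0,"y":2,"z":-97,"rx":0,"ry":0,"rz":0,"gripper":0.2}], newtons=30)

```text
clock: 3.35
eef_pos: [631.3, 22.9, 52.9]
tcp_rot: [-3.139, 0.002, 1.028]
contact_force: [-0.8, -0.6, -0.8]
opening: 0.599
grasp_force: 0.0
```

servo_tool(deltas=[{"x":0,"y":0,"z":0,"rx":0,"ry":0,"rz":0,"gripper":-1},{"x":0,"y":0,"z":0,"rx":0,"ry":0,"rz":0,"gripper":-1},{"x":0,"y":0,"z":0,"rx":0,"ry":0,"rz":0,"gripper":-1},{"x":0,"y":0,"z":0,"rx":0,"ry":0,"rz":0,"gripper":-1},{"x":0,"y":0,"z":0,"rx":0,"ry":0,"rz":0,"gripper":-1}], newtons=25)

```text
clock: 3.85
eef_pos: [634.4, 21.9, 55.9]
tcp_rot: [3.139, -0.002, 1.026]
contact_force: [2.2, 1.2, 7.1]
opening: 0.197
grasp_force: 25.9
```

```bash
python3 - <<'E'
from rig import r
s=r.sense(); print(s["eef_pos"],s["opening"],s["grasp_force"],s["contact_force"])
import cv2
a=r.grab_frame("scene")[165:365,250:510]; cv2.imwrite("pics/s2c.png",cv2.resize(a,(780,600),interpolation=cv2.INTER_CUBIC))
E
```

```text
[634.43544497  21.8628544   55.89604437] 0.19743847038076678 25.88428258895874 [2.205854   1.19384414 7.06955608]
```

View pics/s2c.png

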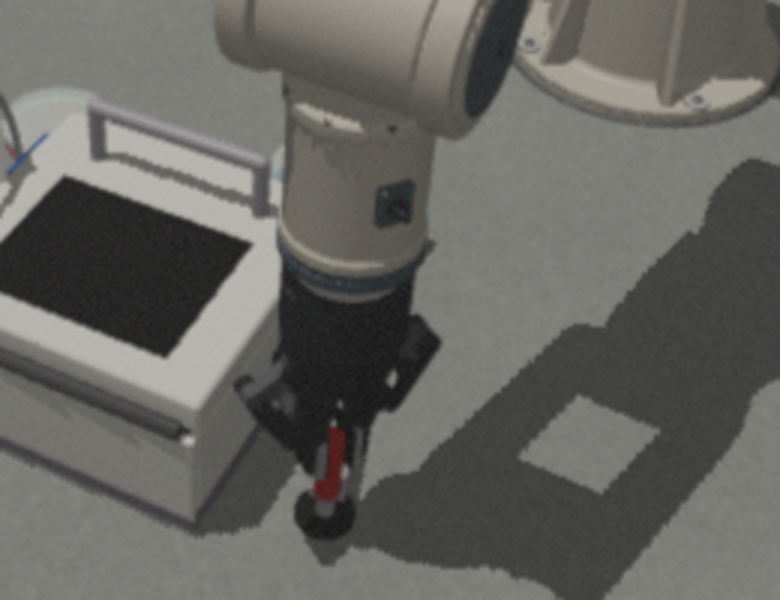

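servo_tool(deltas=[{"x":-3,"y":8,"z":0,"rx":0,"ry":0,"rz":0,"gripper":-1},{"x":-6,"y":15,"z":0,"rx":0,"ry":0,"rz":0,"gripper":-1},{"x":-10,"y":22,"z":0,"rx":0,"ry":0,"rz":0,"gripper":-1},{"x":-15,"y":29,"z":0,"rx":0,"ry":0,"rz":0,"gripper":-1},{"x":-25,"y":42,"z":0,"rx":0,"ry":0,"rz":0,"gripper":-1},{"x":-38,"y":53,"z":0,"rx":0,"ry":0,"rz":0,"gripper":-1},{"x":-52,"y":62,"z":0,"rx":0,"ry":0,"rz":0,"gripper":-1},{"x":-67,"y":69,"z":0,"rx":0,"ry":0,"rz":0,"gripper":-1},{"x":-67,"y":69,"z":0,"rx":0,"ry":0,"rz":0,"gripper":-1}], newtons=25)

```text
clock: 4.8
eef_pos: [565.9, 92.1, 55.6]
tcp_rot: [3.14, -0.002, 1.026]
contact_force: [0.4, 6.2, 6.0]
opening: 0.198
grasp_force: 26.0
```

servo_tool(deltas=[{"x":-8,"y":3,"z":0,"rx":0,"ry":0,"rz":0,"gripper":-1},{"x":-16,"y":5,"z":0,"rx":0,"ry":0,"rz":0,"gripper":-1},{"x":-24,"y":6,"z":0,"rx":0,"ry":0,"rz":0,"gripper":-1},{"x":-32,"y":7,"z":0,"rx":0,"ry":0,"rz":0,"gripper":-1},{"x":-40,"y":7,"z":0,"rx":0,"ry":0,"rz":0,"gripper":-1},{"x":-47,"y":7,"z":0,"rx":0,"ry":0,"rz":0,"gripper":-1},{"x":-50,"y":7,"z":0,"rx":0,"ry":0,"rz":0,"gripper":-1},{"x":-50,"y":7,"z":0,"rx":0,"ry":0,"rz":0,"gripper":-1}], newtons=25)

```text
clock: 5.6
eef_pos: [523.8, 98.0, 55.9]
tcp_rot: [3.128, -0.01, 1.027]
contact_force: [25.9, -2.2, -16.5]
opening: 0.2
grasp_force: 25.5
```

servo_tool(deltas=[{"x":6,"y":0,"z":0,"rx":0,"ry":0,"rz":0,"gripper":-1},{"x":8,"y":0,"z":0,"rx":0,"ry":0,"rz":0,"gripper":0.2},{"x":8,"y":0,"z":0,"rx":0,"ry":0,"rz":0,"gripper":0.2},{"x":8,"y":0,"z":0,"rx":0,"ry":0,"rz":0,"gripper":0.2},{"x":8,"y":0,"z":25,"rx":0,"ry":0,"rz":0,"gripper":0.2},{"x":8,"y":0,"z":55,"rx":0,"ry":0,"rz":0,"gripper":0.2},{"x":8,"y":0,"z":100,"rx":0,"ry":0,"rz":0.1,"gripper":0.2},{"x":8,"y":0,"z":145,"rx":0,"ry":0,"rz":0.2,"gripper":0.2},{"x":8,"y":0,"z":190,"rx":0,"ry":0,"rz":0.3,"gripper":0.2},{"x":8,"y":0,"z":200,"rx":0,"ry":0,"rz":0.4,"gripper":0.2}], newtons=25)

```text
clock: 6.6
eef_pos: [525.5, 97.9, 259.4]
tcp_rot: [3.135, -0.002, 1.43]
contact_force: [0.3, 0.6, -0.2]
opening: 0.6
grasp_force: 0.0
```

```bash
python3 - <<'E'
from rig import r
import cv2
s=r.sense(); print(s["eef_pos"],s["tcp_rot"],s["opening"])
a=r.grab_frame("top")[160:385,180:480]; cv2.imwrite("pics/t3c.png",cv2.resize(a,(800,600),interpolation=cv2.INTER_CUBIC))
a=r.grab_frame("scene"); cv2.imwrite("pics/s3c.png",a[165:365,160:420])
print(r.recognise("leg_knob","top"),r.recognise("leg_knob","scene"))
E
python3 -c "
import cv2
a=cv2.imread('pics/t3c.png');b=cv2.resize(cv2.imread('pics/s3c.png'),(400,308));a=cv2.resize(a,(400,308));import numpy as np;cv2.imwrite('pics/c3.png',np.hstack([a,b]))"
```

```text
[525.50086236  97.89385763 259.36028055] [ 3.13512010e+00 -2.04986214e-03  1.42996812e+00] 0.6000614362321206
[{'box': [199.6, 267.9, 82.5, 16.0], 'conf': 0.94}] [{'box': [217.0, 198.0, 147.3, 111.6], 'conf': 0.74}, {'box': [353.3, 284.2, 73.8, 39.3], 'conf': 0.65}]
```

View pics/c3.png

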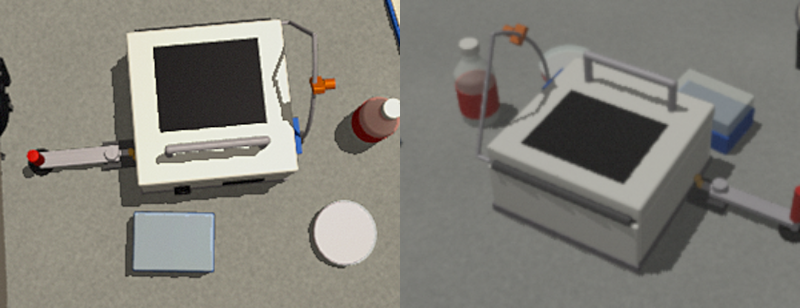

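Leg stands square out at its stop and the lid is shut. On to the bar.

servo_tool(deltas=[{"x":0,"y":-38,"z":0,"rx":0,"ry":0,"rz":0.1,"gripper":1},{"x":0,"y":-76,"z":0,"rx":0,"ry":0,"rz":0.22,"gripper":1},{"x":0,"y":-114,"z":0,"rx":0,"ry":0,"rz":0.22,"gripper":1},{"x":0,"y":-152,"z":0,"rx":0,"ry":0,"rz":0.22,"gripper":1},{"x":-2,"y":-190,"z":0,"rx":0,"ry":0,"rz":0.22,"gripper":1},{"x":-3,"y":-228,"z":0,"rx":0,"ry":0,"rz":0.22,"gripper":1},{"x":-3,"y":-266,"z":0,"rx":0,"ry":0,"rz":0.22,"gripper":1},{"x":-3,"y":-266,"z":-30,"rx":0,"ry":0,"rz":0.22,"gripper":1},{"x":-3,"y":-266,"z":-30,"rx":0,"ry":0,"rz":0.22,"gripper":1}], newtons=30)

```text
clock: 7.7
eef_pos: [517.4, -168.4, 219.3]
tcp_rot: [-3.133, -0.003, 1.641]
contact_force: [-1.3, 1.3, -0.1]
opening: 1.002
grasp_force: 0.0
```

```bash
python3 - <<'E'
from rig import r
import cv2
s=r.sense(); print(s["eef_pos"],s["tcp_rot"],s["opening"])
a=r.grab_frame("scene")[115:315,160:420]; cv2.imwrite("pics/s4c.png",cv2.resize(a,(780,600),interpolation=cv2.INTER_CUBIC))
E
```

```text
[ 517.41777806 -168.36278821  219.32584962] [-3.1332779  -0.00348946  1.64148404] 1.0024497314480214
```

View pics/s4c.png

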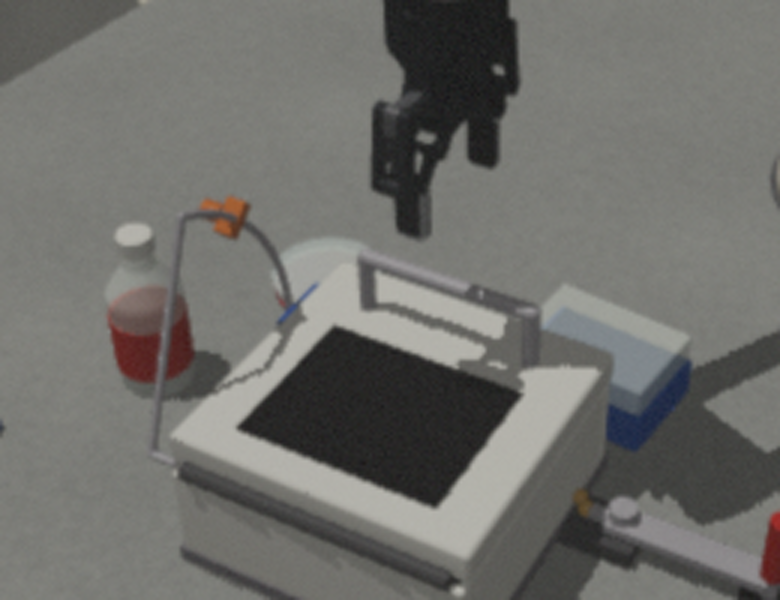

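The fingers, near (410,220) and (485,150), straddle the bar's middle at (450,285). Descending.

servo_tool(deltas=[{"x":4,"y":0,"z":-20,"rx":0,"ry":0,"rz":0,"gripper":1},{"x":4,"y":0,"z":-40,"rx":0,"ry":0,"rz":0,"gripper":1},{"x":4,"y":0,"z":-60,"rx":0,"ry":0,"rz":0,"gripper":1},{"x":4,"y":0,"z":-72,"rx":0,"ry":0,"rz":0,"gripper":1},{"x":4,"y":0,"z":-72,"rx":0,"ry":0,"rz":0,"gripper":1},{"x":4,"y":0,"z":-72,"rx":0,"ry":0,"rz":0,"gripper":1}], newtons=40)

```text
clock: 8.35
eef_pos: [525.1, -168.1, 152.8]
tcp_rot: [3.142, -0.0, 1.646]
contact_force: [0.7, -0.2, 0.5]
opening: 0.996
grasp_force: 0.0
```

servo_tool(deltas=[{"x":0,"y":0,"z":0,"rx":0,"ry":0,"rz":0,"gripper":-1},{"x":0,"y":0,"z":0,"rx":0,"ry":0,"rz":0,"gripper":-1},{"x":0,"y":0,"z":0,"rx":0,"ry":0,"rz":0,"gripper":-1},{"x":0,"y":0,"z":0,"rx":0,"ry":0,"rz":0,"gripper":-1},{"x":0,"y":0,"z":0,"rx":0,"ry":0,"rz":0,"gripper":-1},{"x":0,"y":0,"z":0,"rx":0,"ry":0,"rz":0,"gripper":-1},{"x":0,"y":0,"z":0,"rx":0,"ry":0,"rz":0,"gripper":-1}], newtons=40)

```text
clock: 9.05
eef_pos: [522.6, -168.6, 152.3]
tcp_rot: [-3.137, -0.0, 1.646]
contact_force: [-8.9, -2.2, 8.6]
opening: 0.122
grasp_force: 39.1
```

servo_tool(deltas=[{"x":0,"y":0,"z":0,"rx":0,"ry":0,"rz":0,"gripper":-0.3},{"x":0,"y":0,"z":0,"rx":0,"ry":0,"rz":0,"gripper":-0.3},{"x":-1,"y":0,"z":-6,"rx":0,"ry":0,"rz":0,"gripper":-0.3},{"x":-1,"y":0,"z":-6,"rx":0,"ry":0,"rz":0,"gripper":-0.3},{"x":-1,"y":0,"z":-6,"rx":0,"ry":0,"rz":0,"gripper":-1},{"x":-1,"y":0,"z":-6,"rx":0,"ry":0,"rz":0,"gripper":-1},{"x":-1,"y":0,"z":-6,"rx":0,"ry":0,"rz":0,"gripper":-1},{"x":-1,"y":0,"z":-6,"rx":0,"ry":0,"rz":0,"gripper":-1}], newtons=60)

```text
clock: 9.85
eef_pos: [522.7, -168.4, 146.1]
tcp_rot: [-3.139, -0.0, 1.646]
contact_force: [-5.6, -1.1, 2.6]
opening: 0.121
grasp_force: 58.4
```

servo_tool(deltas=[{"x":4,"y":0,"z":9,"rx":0,"ry":0,"rz":0,"gripper":-1},{"x":8,"y":0.6,"z":17,"rx":0,"ry":0,"rz":0,"gripper":-1},{"x":12.5,"y":1,"z":25.5,"rx":0,"ry":0,"rz":0,"gripper":-1},{"x":17.5,"y":1.4,"z":33.5,"rx":0,"ry":0,"rz":0,"gripper":-1},{"x":23,"y":1.9,"z":41,"rx":0,"ry":0,"rz":0,"gripper":-1},{"x":28.5,"y":2.3,"z":48.5,"rx":0,"ry":0,"rz":0,"gripper":-1},{"x":41,"y":3.3,"z":62.5,"rx":0,"ry":0,"rz":0,"gripper":-1},{"x":48,"y":3.9,"z":69,"rx":0,"ry":0,"rz":0,"gripper":-1},{"x":55,"y":4.4,"z":75.5,"rx":0,"ry":0,"rz":0,"gripper":-1},{"x":55,"y":4.4,"z":75.5,"rx":0,"ry":0,"rz":0,"gripper":-1}], newtons=60)

```text
clock: 10.85
eef_pos: [576.3, -163.9, 223.0]
tcp_rot: [-3.135, -0.001, 1.646]
contact_force: [-18.3, -0.3, 8.5]
opening: 0.119
grasp_force: 59.2
```

```bash
python3 - <<'E'
from rig import r
import cv2
s=r.sense(); print(s["eef_pos"],s["tcp_rot"],s["opening"],s["contact_force"])
a=r.grab_frame("scene"); cv2.imwrite("pics/s5.png",a); cv2.imwrite("pics/s5c.png",cv2.resize(a[165:315,170:370],(800,600),interpolation=cv2.INTER_CUBIC))
print(r.recognise("lid_pointer","scene"),r.recognise("marker_clamp","scene"))
cv2.imwrite("pics/t5.png",r.grab_frame("top"))
E
```

```text
[ 576.25004084 -163.90283298  223.0315815 ] [-3.13497292e+00 -7.57304752e-04  1.64624563e+00] 0.11929614277326045 [-18.33684845  -0.25932985   8.53196042]
[{'box': [212.2, 174.4, 150.1, 132.5], 'conf': 0.88}] []
```

View pics/s5c.png

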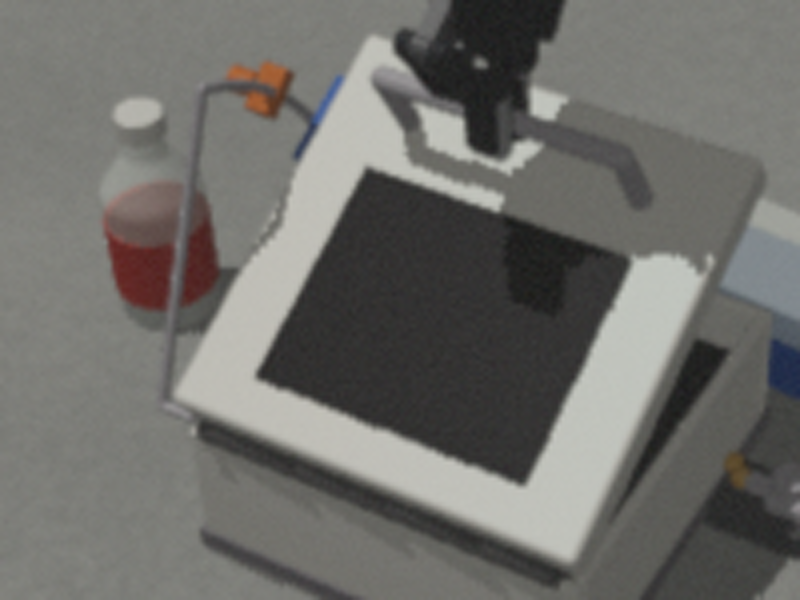

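The blue pointer at (320,118) is still below the orange clamp at (268,88). I'll measure the two angles from the colour blobs.

```bash
python3 - <<'E'
from h import *
from scipy.optimize import minimize_scalar
s=np.array([591.65,-162.06,.0809])
f=lambda a,F,U,y:[105-F*np.cos(a)+U*np.sin(a),y,95+F*np.sin(a)+U*np.cos(a)]
for c,n in (("top","pics/t5.png"),("scene","pics/s5.png")):
    h=cv2.cvtColor(cv2.imread(n),cv2.COLOR_BGR2HSV)
    for col,lo,hi,y in (("blue",(105,120,60),(125,255,255),-116),("orange",(6,150,120),(17,255,255),-132)):
        m=cv2.inRange(h,lo,hi); k,l,st,ce=cv2.connectedComponentsWithStats(m)
        for i in range(1,k):
            if st[i,4]<8: continue
            p=proj(c,world(s,f(.65,165,12.5,y)))
            if np.hypot(*(ce[i]-p))>45: continue
            g=minimize_scalar(lambda a:np.sum((proj(c,world(s,f(a,165,12.5,y)))-ce[i])**2),bounds=(0,1.3),method='bounded')
            print(c,col,st[i],ce[i].round(1),"angle",round(g.x,3),"res px",round(g.fun**.5,1),"d px/rad",(proj(c,world(s,f(g.x+.05,165,12.5,y)))-proj(c,world(s,f(g.x-.05,165,12.5,y)))).round(1)*10)
E
```

```text
top blue [408 239   5  12  41] [410.1 245.2] angle 0.389 res px 3.8 d px/rad [  9. -55.]
top orange [414 216  18  13 136] [422.2 221.7] angle 0.713 res px 4.5 d px/rad [  5. -81.]
scene orange [235 181   6   6  24] [237.8 183.3] angle 0.723 res px 3.4 d px/rad [-41. -16.]
scene orange [228 182   6   2   9] [230.  182.7] angle 0.877 res px 2.2 d px/rad [-46.  -5.]
scene orange [232 188   5   5  19] [234.1 190.2] angle 0.746 res px 4.3 d px/rad [-41. -15.]
```

servo_tool(deltas=[{"x":5,"y":0.4,"z":4,"rx":0,"ry":0,"rz":0,"gripper":-1},{"x":10,"y":0.8,"z":8,"rx":0,"ry":0,"rz":0,"gripper":-1},{"x":15,"y":1.2,"z":11,"rx":0,"ry":0,"rz":0,"gripper":-1},{"x":20,"y":1.6,"z":14,"rx":0,"ry":0,"rz":0,"gripper":-1},{"x":25,"y":2,"z":17.5,"rx":0,"ry":0,"rz":0,"gripper":-1},{"x":30,"y":2.5,"z":21,"rx":0,"ry":0,"rz":0,"gripper":-1},{"x":30,"y":2.5,"z":21,"rx":0,"ry":0,"rz":0,"gripper":-1},{"x":30,"y":2.5,"z":21,"rx":0,"ry":0,"rz":0,"gripper":-1}], newtons=60)

```text
clock: 11.85
eef_pos: [606.0, -161.4, 244.6]
tcp_rot: [-3.136, -0.001, 1.646]
contact_force: [-18.9, -0.3, 14.7]
opening: 0.114
grasp_force: 59.4
```

```bash
python3 - <<'E'
from h import *
s=r.sense(); print(s["eef_pos"],s["contact_force"])
a=r.grab_frame("scene"); cv2.imwrite("pics/s6.png",a); t=r.grab_frame("top"); cv2.imwrite("pics/t6.png",t)
S=np.array([591.65,-162.06,.0809])
f=lambda a,F,U,y:[105-F*np.cos(a)+U*np.sin(a),y,95+F*np.sin(a)+U*np.cos(a)]
# crops, 8x, with predicted pointer outlines drawn aside: print projected pointer ends for lid .6/.7/.8
for c,(x0,y0) in (("scene",(205,165)),("top",(385,195))):
    for q in (.6,.7,.8):
        P=[proj(c,world(S,f(q,F,12.5,-116)))-[x0,y0] for F in (190,140)]
        C=proj(c,world(S,f(q,165,12.5,-132)))-[x0,y0]
        print(c,q,"ptr tip/root",(np.array(P)*8).round(),"clamp",(C*8).round())
A=[cv2.resize(i[y:y+60,x:x+50],(400,480),interpolation=cv2.INTER_CUBIC) for i,x,y in ((a,205,165),(t,385,195))]
cv2.imwrite("pics/c6.png",np.hstack(A))
E
```

```text
[ 606.00652563 -161.44365188  244.57449562] [-18.94677566  -0.3180732   14.68753843]
scene 0.6 ptr tip/root [[383. 124.]
 [300. 298.]] clamp [289. 193.]
scene 0.7 ptr tip/root [[350. 102.]
 [274. 286.]] clamp [259. 175.]
scene 0.8 ptr tip/root [[313.  86.]
 [245. 278.]] clamp [226. 164.]
top 0.6 ptr tip/root [[206. 370.]
 [161. 209.]] clamp [257. 282.]
top 0.7 ptr tip/root [[211. 299.]
 [164. 157.]] clamp [261. 220.]
top 0.8 ptr tip/root [[214. 221.]
 [166. 100.]] clamp [264. 153.]
```

View pics/c6.png

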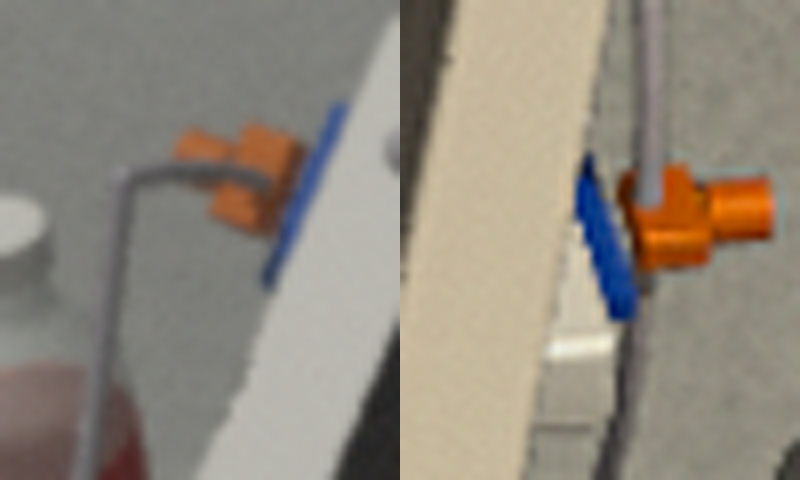

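The pointer centre is level with the clamp in both views. Scene fit gives lid ≈0.70 against clamp ≈0.70; top fit gives 0.69 against 0.70. I'll hold it still, then hand in.

servo_tool(deltas=[{"x":0,"y":0,"z":0,"rx":0,"ry":0,"rz":0,"gripper":-1},{"x":0,"y":0,"z":0,"rx":0,"ry":0,"rz":0,"gripper":-1},{"x":0,"y":0,"z":0,"rx":0,"ry":0,"rz":0,"gripper":-1},{"x":0,"y":0,"z":0,"rx":0,"ry":0,"rz":0,"gripper":-1},{"x":0,"y":0,"z":0,"rx":0,"ry":0,"rz":0,"gripper":-1},{"x":0,"y":0,"z":0,"rx":0,"ry":0,"rz":0,"gripper":-1},{"x":0,"y":0,"z":0,"rx":0,"ry":0,"rz":0,"gripper":-1},{"x":0,"y":0,"z":0,"rx":0,"ry":0,"rz":0,"gripper":-1},{"x":0,"y":0,"z":0,"rx":0,"ry":0,"rz":0,"gripper":-1},{"x":0,"y":0,"z":0,"rx":0,"ry":0,"rz":0,"gripper":-1}], newtons=60)

```text
clock: 12.95
eef_pos: [605.9, -161.5, 244.5]
tcp_rot: [-3.136, -0.001, 1.646]
contact_force: [-19.2, 0.3, 13.2]
opening: 0.119
grasp_force: 59.3
```

```bash
python3 - <<'E'
from rig import r
s=r.sense(); print(s["eef_pos"],s["grasp_force"]); print(r.sign_off())
E
```

```text
[ 605.86801056 -161.48284095  244.48157138] 59.3469500541687
the job is handed in; nothing more can be done
None
```

I handed the job in at about 13 s with the leg out at its stop and the gripper holding the lid still by its bar, at about 0.70 rad against about 0.70 for the clamp. The bottle, dish and tip box were not touched as far as I can tell, and the sign-off returned no verdict.

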